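# Show the weighed bead to the bench scope, then a quarter turn

### The job

Lift the spouted steel pan, with the loose bead in it, straight up out of its socket on the carat balance and carry it level to the bench scope, so that the bead is at the scope's focus, on the lens axis 130 mm in front of the lens, with the pan's spout pointing at the lens; hold it still there for a second. Then turn the pan through a quarter turn, either way, so that the scope sees the bead's next side with the spout square to its line of sight, and finish while still holding the pan there in front of the lens, level and still, with nothing else carrying it. Keep the bead near the middle of the pan all the way, and do not bump the scope or push the other things on the bench about.

Things in the scene. Friction and masses are not known exactly. Their poses are not given: they have to be found in the camera images.
- balance: Grey desk-top carat balance, 200 (x) x 150 (y) x 50 mm high, fixed on the table (its place and yaw differ each time). Origin: centre of its underside; its sloping display is at -x, z up. On its flat top, 35 mm to +x of the origin, an upright steel socket column 32 mm wide rises 16 mm; the stem of the pan stands loosely in its bore.
- balance_socket (a point): Centre of the mouth of the balance's socket column, 66 mm above the table.
- pan: Loose steel pan of the balance, 75 g: a dished plate 60 mm in outer diameter with an upright rim 2.8 mm thick, its top 12.5 mm above the underside. Origin: centre of the plate's underside (70 mm above the table on the balance), on the axis; z up, x towards the spout. Grip it from above across any diameter clear of the spout; 45 degrees off the spout keeps the fingers out of the scope's sight.
- pan_center (a point): Middle of the pan's floor, on its axis, 4 mm above the pan's origin; from here the floor slopes up at 9 degrees to the rim.
- pan_spout (a point): End of the pan's pouring spout, which juts out of the rim along the pan's +x to 41 mm from the axis; 16 mm wide at the rim, 12 mm at its end. The point is 9.5 mm above the pan's origin.
- pan_stem (a point): Lower end of the pan's stem, on its axis, 44 mm below the pan's origin. Under the plate come a seat 26 mm wide and 4 mm high, resting on the socket's mouth, and a stem 10 mm thick that stands 40 mm deep in the socket with 2 mm play all round: lift the pan 45 mm to clear it.
- bead: Loose white round stone bead, 20 mm in diameter, 12 g, lying in the pan. Origin: its centre, 14 mm above the pan's origin when at rest in the middle. It rolls easily.
- scope: Bench scope, fixed on the table (place and yaw differ each time): a level white barrel 35 mm thick and 150 mm long with a black nose and a ring light round its lens, clamped 200 mm up a steel post 240 mm high on a round grey base 120 mm wide. Origin: on the table under the lens axis (the post stands at y = +22 mm); z up; the scope looks along its own +x.
- scope_lens (a point): Centre of the scope's front lens, 85 mm along the scope's +x from its origin, 200 mm above the table.
- scope_focus (a point): The scope's focus: the point on the lens axis 130 mm in front of the lens, 200 mm above the table, where the bead's centre belongs.
- file_cup: Bystander: aluminium cup 64 mm wide with needle files standing in it, 170 mm high over all. Origin: centre of its underside.
- bur_stand: Bystander: round wooden stand 88 mm wide with burs standing in it, 55 mm high over all. Origin: centre of its underside.
- tweezers: Bystander: dark steel tweezers 145 mm long, lying along their x. Origin: middle, at table height.
- loupe: Bystander: folded steel loupe, 70 x 25 x 16 mm. Origin: at table height under its lens.
- pliers: Bystander: pliers with black grips, 155 mm long, lying. Origin: at table height under the joint.
- dish: Bystander: white porcelain dish 72 mm wide and 16 mm high with a ring lying in it, on the table. Origin: centre of its underside.
- mandrel: Bystander: tapered steel ring mandrel 300 mm long and 24 mm thick, lying along its x. Origin: middle, at table height.

How it is judged:
By the outcome, as a careful person would: the job done as asked, in the order asked, and still so for the second after the job is handed in, while the arm keeps its last pose, push and grip.
It also fails if it takes over 53 s, if anything falls off the work surface, if the arm or the gripper's body presses on something with over 40 N, if the wrist force passes 120 N, or if a joint passes its speed limit or range.

### The arm

A 7-joint arm with a two-finger parallel gripper is mounted at the origin on the work surface. World frame = base frame: x ahead of the robot, y to its left, z up, the work surface at z = 0. Lengths are in m, angles in rad, forces in N, time in s.
With the tool pointing down it reaches from about 0.425 to 1.025 m from the base axis. Payload 9.4 kg.
Tool frame: the origin (TCP) lies midway between the tips of the shut fingers; the grasp point (between the pads) lies 19 mm behind it (env.grasp_offset is the distance from the TCP to the grasp point, in m); z points along the fingers, y is the line along which they close (so a half turn about z gives the same grasp; the last joint's range is limited). The gripper opens to 93 mm and grips with 3 to 60 N. Pads are 15 mm wide; open, the fingers measure 128 mm over their backs; the gripper's body (75 mm by 188 mm) begins 65 mm behind the grasp point.
Start: joints at [1.176, 0.599, -0.003, 1.599, 0.002, 0.943, -0.08], TCP at [0.227, -0.689, 0.219] pointing down, gripper open.
Joint ranges: [-2.57, 2.57], [-0.35, 1.97], [-1.29, 1.29], [0.11, 2.56], [-1.05, 4.19], [0.11, 1.86], [-2.63, 2.63]. Speed limits (rad/s): [2.22, 2.22, 3.01, 3.01, 3.14, 3.14, 3.14].

### API

Orientations are given as a unit quaternion [w, x, y, z].
In Python, from workcell import read_state, camera, job, env gives the robot as it stands.
- The arm moves only by the tool play_rows, never from a script. Its argument "targets" is a list of rows, each an object of numbers: "dx", "dy", "dz": the shift along the tool's x, y, z in mm; "wx", "wy", "wz": the turn, a rotation vector about the tool's x, y, z in rad; "jaw": the closure, from 0 (fully open) to 1 (shut). A call has 1 to 12 rows; each row shifts and turns the commanded pose from where the row before left it, along the tool's axes as they then stand; what a row does not reach is not made up. A row lasts 1/12 s, in which the tool goes at most 41.7 mm and 7.16 degrees, less where a joint would pass 70% of its speed; a pose out of reach is approached as far as the arm can. A call is refused whole if a number of a shift passes 41.7 or a number of a turn 0.125, either way. A call with a gripper value outside its range is refused whole. The fingers move at their own pace and stop on an object; the grip force is fixed at half the most. Time passes only in rows, so rows that do not move let the fingers close. It gives the time, the measured TCP pose, the force, the opening and the grip force at its end, in the units of the state.
- read_state(): the state, without advancing time (a new reading comes with each control period).
- camera(name): name is "scene" or "top" or "wrist"; returns a dict with "frame" (400x640x3 uint8, blue, green, red), "range_z" (400x640 float32, m along the optical axis (not along the pixel's ray), 0 where there is no reading), "fovy" (degrees; the focal length in pixels is half the picture's height over the tangent of half this angle, whatever the lens; pixels are square), "cx", "cy" (the principal point, pixels), "dist" ([k1, k2, p1, p2, k3] as OpenCV has them; the pictures are not rectified), "camera_from_world" (4x4, takes a point from world to camera coordinates). Camera axes: x right, y down, z forward; pixel columns grow to the right and rows downward; lengths in m; the calibration is good to about 2 mm. A picture is of the moment at which its call begins.
- job.close_job(): hands the job in; it is judged then, once.
The state is a dict: "time": time; "qpos": joint angles; "qvel": joint speeds; "effort": joint torques, N m; "tcp_pos": TCP position; "ee_rot": TCP orientation; "contact_force": force on the tool from outside, world axes, zero at the start; "torque": the same for the moment, N m; "opening": finger opening in m; "grip_force": force on a finger pad.
Only numpy, scipy, OpenCV 4.12 (cv2) and the standard library are available. Lean on these libraries where they do the work, as an engineer would, in place of code of your own. Each camera call takes 0.05 s, during which the arm holds its last target. There are 200 camera calls.

## Working session

There is one attempt and no reset: what is moved stays moved. The work goes in short steps, Python scripts to look and compute and a tool call to move; the robot and the scene stay as the last step left them, time stands still between calls to the robot, and variables do not carry over. Pictures are saved under pics/ and viewed, at most 10 in all, crops included, and the job is handed in when it is done.

Besides the shell and the picture viewer there is one more tool, called in YAML: its name, and indented under it one key for each argument. play_rows: Moves the arm, as the interface text tells. Its arguments: {"type":"object","properties":{"targets":{"type":"array"}},"required":["targets"]}

```bash
mkdir -p pics; cat > h.py <<'E'
import numpy as np, cv2
from workcell import read_state, camera, job, env
def cloud(c):
    H,W=c["range_z"].shape; f=H/2/np.tan(np.radians(c["fovy"])/2)
    K=np.array([[f,0,c["cx"]],[0,f,c["cy"]],[0,0,1.]])
    u,v=np.meshgrid(np.arange(W),np.arange(H))
    p=cv2.undistortPoints(np.stack([u,v],-1).reshape(-1,1,2).astype(np.float64),K,np.array(c["dist"],float)).reshape(H,W,2)
    z=c["range_z"].astype(float); P=np.dstack([p*z[...,None],z])
    T=np.linalg.inv(c["camera_from_world"]); Pw=P@T[:3,:3].T+T[:3,3]; Pw[z<=0]=np.nan
    return Pw
E
python3 - <<'E'
from h import *
a=camera("scene");b=camera("top")
for n,c in(("scene",a),("top",b)):
    np.savez(n+".npz",P=cloud(c),f=c["frame"]); cv2.imwrite(f"pics/{n}.png",c["frame"]); print(n,c["fovy"],np.linalg.inv(c["camera_from_world"]).round(2))
print(read_state())
E
```

```text
scene 45.20446130067995 [[-0.47  0.55 -0.69  1.41]
 [ 0.88  0.29 -0.37  0.39]
 [-0.01 -0.78 -0.62  0.91]
 [ 0.    0.    0.    1.  ]]
top 46.00180015843581 [[-0.   -1.    0.09  0.48]
 [-1.   -0.   -0.02 -0.07]
 [ 0.02 -0.09 -1.    1.23]
 [ 0.    0.    0.    1.  ]]
{'time': 0.1, 'qpos': array([ 1.17628305,  0.60000583, -0.00253957,  1.60001436,  0.00182792,
        0.94288814, -0.07982139]), 'qvel': array([-0.00200847, -0.00104274,  0.0014949 , -0.00059778, -0.00128645,
       -0.00067769,  0.00049287]), 'effort': array([ 4.73610184e-03, -7.66560674e+01,  1.50204901e+00, -2.52941895e+01,
       -5.23396453e-02,  1.35789206e-02,  6.56808947e-05]), 'tcp_pos': array([ 0.22640608, -0.68831005,  0.21788745]), 'ee_rot': array([-6.32892730e-04,  9.87396691e-01,  1.58263526e-01, -1.76628223e-04]), 'contact_force': array([-0.64208219,  0.01916954, -0.03596621]), 'torque': array([ 0.09351075, -0.04713768, -0.02916639]), 'grip_force': 0.0, 'opening': 0.09296598203162865}
```

View pics/scene.png

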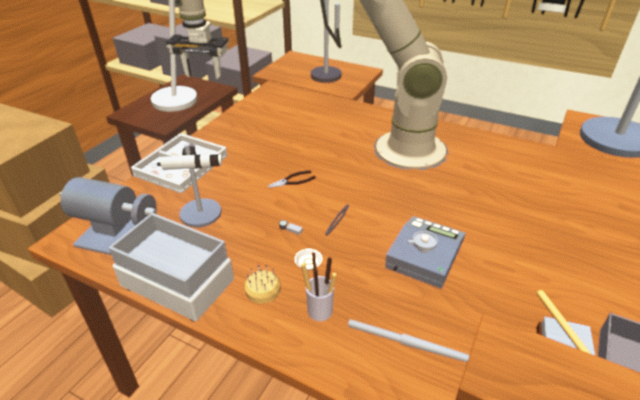

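View pics/top.png

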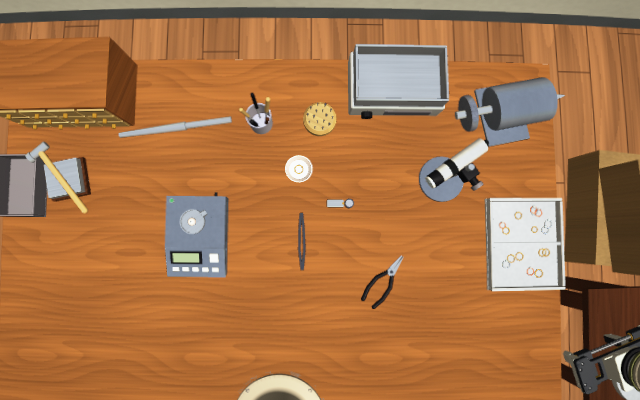

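The top view shows the pan at about (193,221) with its spout to the upper right. The scope barrel runs from (487,145) to a black nose at (432,182), looking left and down. The cup is at (259,118), the dish at (298,168), the loupe at (340,203) and the tweezers at (302,240).

```bash
python3 - <<'E'
from h import *
t=np.load("top.npz");s=np.load("scene.npz")
P,f=t["P"],t["f"]
def box(r0,r1,c0,c1,lo,hi):
    q=P[r0:r1,c0:c1].reshape(-1,3); return q[(q[:,2]>lo)&(q[:,2]<hi)]
q=box(195,250,165,230,.073,.1); print("pan",len(q),q.mean(0),q.min(0),q.max(0))
q=box(190,285,155,235,.03,.06)[:,:2]; print("bal",cv2.minAreaRect(q.astype(np.float32)))
q=box(130,200,415,500,.19,.25); print("barrel",len(q),q[:,2].max());r=cv2.minAreaRect(q[:,:2].astype(np.float32));print(r,cv2.boxPoints(r))
v=cv2.fitLine(q[:,:2].astype(np.float32),cv2.DIST_HUBER,0,.01,.01).ravel();print("line",v)
# scene cloud barrel
S=s["P"];q=S[130:215,150:230].reshape(-1,3);q=q[(q[:,2]>.175)&(q[:,2]<.23)&(q[:,0]<1.2)]
r=cv2.minAreaRect(q[:,:2].astype(np.float32));print("scene barrel",len(q),q[:,2].max(),cv2.boxPoints(r))
q=box(150,210,415,470,.004,.03);print("base",cv2.minEnclosingCircle(q[:,:2].astype(np.float32)),len(q))
cr=cv2.resize(f[190:250,160:235],None,fx=8,fy=8,interpolation=2)
cr2=cv2.resize(f[130:205,410:495],None,fx=7,fy=7,interpolation=2)
cr2=cr2[:480];im=np.zeros((525,1200,3),np.uint8);im[:480,:600]=cr;im[:480,600:600+cr2.shape[1]]=cr2
cv2.imwrite("pics/c.png",cv2.resize(im,(800,350)))
E
```

```text
pan 526 [0.50935119 0.20754972 0.08057615] [0.4798435  0.17427233 0.07311838] [0.53846315 0.23824058 0.09904306]
bal ((0.4725216031074524, 0.208180233836174), (0.15180353820323944, 0.20205767452716827), 89.6400375366211)
barrel 1427 0.24490511856448138
((0.6169422268867493, -0.4256393015384674), (0.09086805582046509, 0.16596437990665436), 33.65549850463867) [[ 0.53313506 -0.38174564]
 [ 0.6251122  -0.51989186]
 [ 0.7007494  -0.46953297]
 [ 0.6087723  -0.33138674]]
line [ 0.57934767 -0.8150806   0.6277759  -0.40729064]
scene barrel 932 0.22969716918360417 [[ 0.5264003  -0.38823605]
 [ 0.6232636  -0.52199256]
 [ 0.70387244 -0.46361756]
 [ 0.6070092  -0.32986104]]
base ((0.6201571822166443, -0.4290861189365387), 0.10070902854204178) 1215
```

View pics/c.png

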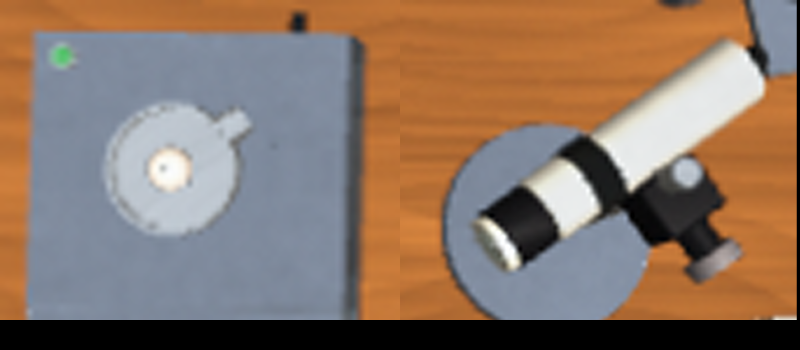

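```bash
cat > scope.py <<'E'
from h import *
from scipy.optimize import least_squares
def fit(Ps,d0=146.*np.pi/180-np.pi/2+np.radians(68)):
    a0=np.array([.594,-.341]); 
    th0=np.arctan2(.832,-.554); x=np.array([a0[0],a0[1],.2,th0])
    for k in range(6):
        d=np.array([np.cos(x[3]),np.sin(x[3])]); n=np.array([-d[1],d[0]])
        r=Ps[:,:2]-x[:2]; t=r@d; s=r@n
        rad=np.hypot(s,Ps[:,2]-x[2])
        m=(abs(rad-.0175)<(.012 if k<2 else .004))&(t<.0)&(t>-.17)&(Ps[:,2]>.195)
        if k>=0: Q=Ps[m]
        def res(p):
            d=np.array([np.cos(p[1]),np.sin(p[1])]);n=np.array([-d[1],d[0]])
            s=(Q[:,:2]-a0)@n-p[0]; return np.hypot(s,Q[:,2]-p[2])-.0175
        o=least_squares(res,[0,x[3],.2],loss="soft_l1",f_scale=.001)
        n=np.array([-np.sin(o.x[1]),np.cos(o.x[1])]); x=np.r_[a0+o.x[0]*n,o.x[2],o.x[1]]
    d=np.array([np.cos(x[3]),np.sin(x[3])]); r=Ps[:,:2]-x[:2]; t=r@d; s=r@np.array([-d[1],d[0]])
    k=(abs(s)<.017)&(abs(Ps[:,2]-x[2])<.02)&(t<.03)
    te=np.percentile(t[k],99.5); tb=np.percentile(t[k],.5)
    L=x[:2]+te*d
    return len(Q),np.sqrt(np.mean(o.fun**2)),"axisz",x[2],"yaw",np.degrees(x[3]),"lens",L,"len",te-tb,"focus",L+.13*d
if __name__=="__main__":
    A=np.load("top.npz")["P"][125:205,410:500].reshape(-1,3);A=A[~np.isnan(A[:,0])]
    B=np.load("scene.npz")["P"][120:230,140:240].reshape(-1,3);B=B[~np.isnan(B[:,0])]
    for Q in(A,B,np.vstack([A,B])): print(*fit(Q))
    t=np.load("top.npz");P=t["P"][195:250,165:230].reshape(-1,3);P=P[(P[:,2]>.074)]
    c,r=cv2.minEnclosingCircle(P[:,:2].astype(np.float32))
    Q=P[P[:,2]>.079];
    def res(p): return np.hypot(*(R-p[:2]).T)-.0286
    m=abs(np.hypot(*(Q[:,:2]-[.508,.209]).T)-.029)<.004; R=Q[m,:2]
    o=least_squares(res,[.508,.209],loss="soft_l1",f_scale=.001);print("pan c",o.x,len(R))
    b=P[P[:,2]>.09];print("bead",b.mean(0),len(b))
    rr=np.hypot(*(P[:,:2]-o.x).T);sp=P[rr>.0335];print("spout",len(sp),sp.mean(0),np.degrees(np.arctan2(*(sp[:,:2].mean(0)-o.x)[::-1])))
E
python3 scope.py
```

```text
1011 0.0015607591735773182 axisz 0.20142474526868062 yaw 124.6263298990795 lens [ 0.59245336 -0.34298926] len 0.1619065406293324 focus [ 0.51858451 -0.23601546]
651 0.0018627516119797448 axisz 0.20030559265683595 yaw 124.86622945949306 lens [ 0.58952399 -0.34283395] len 0.16448604616975634 focus [ 0.51520788 -0.23617039]
1639 0.0017649401250194449 axisz 0.20108693833139907 yaw 124.8309904602864 lens [ 0.5907231  -0.34236186] len 0.1639975614257474 focus [ 0.51647261 -0.23565261]
pan c [0.50806463 0.2084677 ] 139
bead [0.50870269 0.20797072 0.09275256] 39
spout 20 [0.53018119 0.17895354 0.0819394 ] -53.15379132956182
```

```bash
cat > plan.py <<'E'
from h import *
from scipy.spatial.transform import Rotation as Rn
def plan(wps,dyaw,N,acc=4,yr=None):
    """world xyz waypoints from current, rotate dyaw(deg, world z) ; rows with smooth profile along the polyline"""
    st=read_state(); p=st["tcp_pos"]; q=st["ee_rot"]; R=Rn.from_quat(np.r_[q[1:],q[0]]).as_matrix()
    yaw=np.arctan2(R[1,1],R[0,1]); W=np.vstack([p]+wps); L=np.r_[0,np.cumsum(np.linalg.norm(np.diff(W,axis=0),axis=1))]
    a=min(acc,N//2); v=np.minimum.reduce([np.arange(1,N+1)/a,np.arange(N,0,-1)/a,np.ones(N)]); s=np.cumsum(v)/v.sum()
    X=np.array([np.interp(s*L[-1],L,W[:,i]) for i in range(3)]).T; prev=p; y=yaw; out=[]
    for k in range(N):
        d=X[k]-prev; c,sn=np.cos(y),np.sin(y); w=-np.radians(dyaw)*(s[k]-(s[k-1] if k else 0))
        r=dict(dx=round(-sn*d[0]+c*d[1] if 0 else 1000*(-sn*d[0]+c*d[1]),1),dy=round(1000*(c*d[0]+sn*d[1]),1),dz=round(-1000*d[2],1))
        if dyaw: r["wz"]=round(w,3)
        # track rounded
        dd=np.array([-sn*r["dx"]+c*r["dy"],c*r["dx"]+sn*r["dy"],-r["dz"]])/1000; prev=prev+dd; y-=r.get("wz",0); out.append(r)
    import json
    for i in range(0,N,12): print(json.dumps(out[i:i+12]).replace('"','').replace(' ',''))
    print("end",prev,np.degrees(y),"tilt",R[:,2])
E
python3 -c "
from plan import *
plan([[.40,-.25,.24],[.508,.208,.24]],62,36)"
```

```text
[{dx:4.6,dy:-5.5,dz:-0.3,wz:-0.008},{dx:9.2,dy:-10.9,dz:-0.7,wz:-0.016},{dx:14.1,dy:-16.1,dz:-1.0,wz:-0.025},{dx:19.3,dy:-21.0,dz:-1.3,wz:-0.033},{dx:20.0,dy:-20.3,dz:-1.4,wz:-0.033},{dx:20.7,dy:-19.7,dz:-1.3,wz:-0.033},{dx:21.3,dy:-19.0,dz:-1.4,wz:-0.033},{dx:21.9,dy:-18.2,dz:-1.3,wz:-0.033},{dx:22.5,dy:-17.6,dz:-1.3,wz:-0.033},{dx:23.1,dy:-16.7,dz:-1.4,wz:-0.033},{dx:23.6,dy:-16.0,dz:-1.3,wz:-0.033},{dx:24.1,dy:-15.3,dz:-1.4,wz:-0.033}]
[{dx:24.6,dy:-14.4,dz:-1.3,wz:-0.033},{dx:25.1,dy:-13.6,dz:-1.3,wz:-0.033},{dx:25.5,dy:-12.8,dz:-1.4,wz:-0.033},{dx:25.9,dy:-11.9,dz:-1.3,wz:-0.033},{dx:26.3,dy:-11.0,dz:-1.3,wz:-0.033},{dx:26.7,dy:-10.2,dz:-1.4,wz:-0.033},{dx:25.4,dy:-13.0,dz:-0.0,wz:-0.033},{dx:25.8,dy:-12.3,dz:-0.0,wz:-0.033},{dx:26.2,dy:-11.4,dz:-0.0,wz:-0.033},{dx:26.5,dy:-10.6,dz:-0.0,wz:-0.033},{dx:26.9,dy:-9.6,dz:-0.0,wz:-0.033},{dx:27.2,dy:-8.8,dz:-0.0,wz:-0.033}]
[{dx:27.4,dy:-7.9,dz:-0.0,wz:-0.033},{dx:27.7,dy:-7.0,dz:-0.0,wz:-0.033},{dx:27.9,dy:-6.0,dz:-0.0,wz:-0.033},{dx:28.1,dy:-5.1,dz:-0.0,wz:-0.033},{dx:28.3,dy:-4.2,dz:-0.0,wz:-0.033},{dx:28.3,dy:-3.3,dz:-0.0,wz:-0.033},{dx:28.5,dy:-2.3,dz:-0.0,wz:-0.033},{dx:28.5,dy:-1.4,dz:-0.0,wz:-0.033},{dx:28.6,dy:-0.4,dz:-0.0,wz:-0.033},{dx:21.4,dy:0.4,dz:-0.0,wz:-0.025},{dx:14.3,dy:0.6,dz:-0.0,wz:-0.016},{dx:7.1,dy:0.4,dz:-0.0,wz:-0.008}]
end [0.50801355 0.2079835  0.23998745] -9.44995460138333 tilt [-5.49131916e-04  1.19392476e-03 -9.99999136e-01]
```

play_rows:
  targets:
    - {"dx":5,"dy":-5,"dz":0,"wz":-0.01}
    - {"dx":9,"dy":-11,"dz":-1,"wz":-0.02}
    - {"dx":14,"dy":-16,"dz":-1,"wz":-0.02}
    - {"dx":19,"dy":-21,"dz":-1,"wz":-0.03}
    - {"dx":20,"dy":-20,"dz":-2,"wz":-0.035}
    - {"dx":21,"dy":-20,"dz":-1,"wz":-0.035}
    - {"dx":21,"dy":-19,"dz":-2,"wz":-0.035}
    - {"dx":22,"dy":-18,"dz":-1,"wz":-0.03}
    - {"dx":22,"dy":-18,"dz":-1,"wz":-0.03}
    - {"dx":23,"dy":-17,"dz":-1,"wz":-0.03}
    - {"dx":24,"dy":-16,"dz":-2,"wz":-0.035}
    - {"dx":24,"dy":-15,"dz":-1,"wz":-0.035}

```text
validation failed for argument at $.ta...
```

play_rows:
  targets:
    - {"dx":25,"dy":-14,"dz":-2,"wz":-0.035}
    - {"dx":25,"dy":-14,"dz":-1,"wz":-0.035}
    - {"dx":25,"dy":-13,"dz":-1,"wz":-0.03}
    - {"dx":26,"dy":-12,"dz":-2,"wz":-0.03}
    - {"dx":26,"dy":-11,"dz":-1,"wz":-0.03}
    - {"dx":27,"dy":-10,"dz":-1,"wz":-0.035}
    - {"dx":26,"dy":-13,"wz":-0.035}
    - {"dx":26,"dy":-12,"wz":-0.035}
    - {"dx":26,"dy":-11,"wz":-0.035}
    - {"dx":26,"dy":-11,"wz":-0.03}
    - {"dx":27,"dy":-10,"wz":-0.03}
    - {"dx":27,"dy":-9,"wz":-0.03}

```text
validation failed for argument at $.ta...
```

play_rows:
  targets:
    - {"dx":27,"dy":-8,"wz":-0.035}
    - {"dx":28,"dy":-7,"wz":-0.035}
    - {"dx":28,"dy":-6,"wz":-0.035}
    - {"dx":28,"dy":-5,"wz":-0.035}
    - {"dx":28,"dy":-4,"wz":-0.03}
    - {"dx":28,"dy":-3,"wz":-0.03}
    - {"dx":28,"dy":-2,"wz":-0.03}
    - {"dx":28,"dy":-1,"wz":-0.03}
    - {"dx":28,"wz":-0.03}
    - {"dx":21,"wz":-0.025}
    - {"dx":14,"wz":-0.015}
    - {"dx":7,"wz":-0.01}

```text
validation failed for argument at $.ta...
```

```bash
python3 - <<'E'
from h import *
from scipy.optimize import least_squares
c=camera("wrist");P=cloud(c);np.savez("w1.npz",P=P,f=c["frame"]);cv2.imwrite("pics/w1.png",c["frame"])
s=read_state();print(s["time"],s["tcp_pos"],s["ee_rot"],s["qpos"])
A=P.reshape(-1,3);A=A[(abs(A[:,0]-.508)<.06)&(abs(A[:,1]-.208)<.06)&(A[:,2]>.07)]
print(len(A)); Q=A[(A[:,2]>.0795)&(A[:,2]<.0865)]
x=np.array([.508,.208])
for k in range(5):
    r=np.hypot(*(Q[:,:2]-x).T);R=Q[(r>.0255)&(r<.0315),:2]
    x=least_squares(lambda p:np.hypot(*(R-p).T)-.0286,x,loss="soft_l1",f_scale=.0007).x
print("pan",x,len(R),"rimz",np.median(Q[:,2]))
b=A[(A[:,2]>.0885)];print("bead",b.mean(0),len(b),b[:,2].max())
r=np.hypot(*(A[:,:2]-x).T);sp=A[(r>.033)&(r<.042)];d=sp[:,:2].mean(0)-x;print("spout",len(sp),np.degrees(np.arctan2(d[1],d[0])))
E
```

```text
0.15 [ 0.22636173 -0.68839172  0.21797989] [-5.41475308e-04  9.87404005e-01  1.58218237e-01 -1.64053729e-04] [ 1.17634895  0.59992293 -0.00249765  1.59992493  0.00182154  0.94287678
 -0.07980875]
0
pan [0.508 0.208] 0 rimz nan
  return _methods._mean(a, axis=axis, dtype=dtype,
  ret = ret.dtype.type(ret / rcount)
<stdin>:12: RuntimeWarning: Mean of empty slice.
  ret = um.true_divide(
Traceback (most recent call last):
ValueError: zero-size array to reduction operation maximum which has no identity
```

View pics/w1.png

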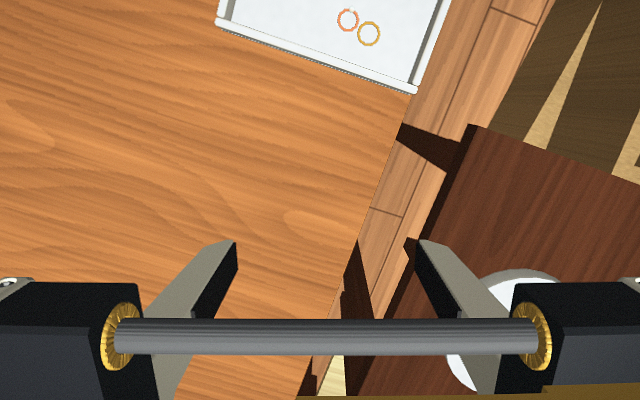

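The wrist picture only shows the table edge and a tray, because the arm has not moved. The calls failed validation, so I'll give every field in each row.

play_rows:
  targets:
    - {"dx":5,"dy":-5,"dz":0,"wx":0,"wy":0,"wz":-0.01,"jaw":0}
    - {"dx":9,"dy":-11,"dz":-1,"wx":0,"wy":0,"wz":-0.02,"jaw":0}
    - {"dx":14,"dy":-16,"dz":-1,"wx":0,"wy":0,"wz":-0.02,"jaw":0}
    - {"dx":19,"dy":-21,"dz":-1,"wx":0,"wy":0,"wz":-0.03,"jaw":0}
    - {"dx":20,"dy":-20,"dz":-2,"wx":0,"wy":0,"wz":-0.035,"jaw":0}
    - {"dx":21,"dy":-20,"dz":-1,"wx":0,"wy":0,"wz":-0.035,"jaw":0}
    - {"dx":21,"dy":-19,"dz":-2,"wx":0,"wy":0,"wz":-0.035,"jaw":0}
    - {"dx":22,"dy":-18,"dz":-1,"wx":0,"wy":0,"wz":-0.03,"jaw":0}
    - {"dx":22,"dy":-18,"dz":-1,"wx":0,"wy":0,"wz":-0.03,"jaw":0}
    - {"dx":23,"dy":-17,"dz":-1,"wx":0,"wy":0,"wz":-0.03,"jaw":0}
    - {"dx":24,"dy":-16,"dz":-2,"wx":0,"wy":0,"wz":-0.035,"jaw":0}
    - {"dx":24,"dy":-15,"dz":-1,"wx":0,"wy":0,"wz":-0.035,"jaw":0}

```text
time: 1.15
tcp_pos: [0.3368, -0.4087, 0.2328]
ee_rot: [0.0, 0.945, 0.327, 0.0]
contact_force: [0.8, 0.2, -0.2]
opening: 0.0929
grip_force: 0.0
```

play_rows:
  targets:
    - {"dx":25,"dy":-14,"dz":-2,"wx":0,"wy":0,"wz":-0.035,"jaw":0}
    - {"dx":25,"dy":-14,"dz":-1,"wx":0,"wy":0,"wz":-0.035,"jaw":0}
    - {"dx":25,"dy":-13,"dz":-1,"wx":0,"wy":0,"wz":-0.03,"jaw":0}
    - {"dx":26,"dy":-12,"dz":-2,"wx":0,"wy":0,"wz":-0.03,"jaw":0}
    - {"dx":26,"dy":-11,"dz":-1,"wx":0,"wy":0,"wz":-0.03,"jaw":0}
    - {"dx":27,"dy":-10,"dz":-1,"wx":0,"wy":0,"wz":-0.035,"jaw":0}
    - {"dx":26,"dy":-13,"dz":0,"wx":0,"wy":0,"wz":-0.035,"jaw":0}
    - {"dx":26,"dy":-12,"dz":0,"wx":0,"wy":0,"wz":-0.035,"jaw":0}
    - {"dx":26,"dy":-11,"dz":0,"wx":0,"wy":0,"wz":-0.035,"jaw":0}
    - {"dx":26,"dy":-11,"dz":0,"wx":0,"wy":0,"wz":-0.03,"jaw":0}
    - {"dx":27,"dy":-10,"dz":0,"wx":0,"wy":0,"wz":-0.03,"jaw":0}
    - {"dx":27,"dy":-9,"dz":0,"wx":0,"wy":0,"wz":-0.03,"jaw":0}

```text
time: 2.15
tcp_pos: [0.4388, -0.083, 0.2407]
ee_rot: [0.0, 0.864, 0.503, 0.0]
contact_force: [0.7, -0.1, 0.2]
opening: 0.0929
grip_force: 0.0
```

play_rows:
  targets:
    - {"dx":27,"dy":-8,"dz":0,"wx":0,"wy":0,"wz":-0.035,"jaw":0}
    - {"dx":28,"dy":-7,"dz":0,"wx":0,"wy":0,"wz":-0.035,"jaw":0}
    - {"dx":28,"dy":-6,"dz":0,"wx":0,"wy":0,"wz":-0.035,"jaw":0}
    - {"dx":28,"dy":-5,"dz":0,"wx":0,"wy":0,"wz":-0.035,"jaw":0}
    - {"dx":28,"dy":-4,"dz":0,"wx":0,"wy":0,"wz":-0.03,"jaw":0}
    - {"dx":28,"dy":-3,"dz":0,"wx":0,"wy":0,"wz":-0.03,"jaw":0}
    - {"dx":28,"dy":-2,"dz":0,"wx":0,"wy":0,"wz":-0.03,"jaw":0}
    - {"dx":28,"dy":-1,"dz":0,"wx":0,"wy":0,"wz":-0.03,"jaw":0}
    - {"dx":28,"dy":0,"dz":0,"wx":0,"wy":0,"wz":-0.03,"jaw":0}
    - {"dx":21,"dy":0,"dz":0,"wx":0,"wy":0,"wz":-0.025,"jaw":0}
    - {"dx":14,"dy":0,"dz":0,"wx":0,"wy":0,"wz":-0.015,"jaw":0}
    - {"dx":7,"dy":0,"dz":0,"wx":0,"wy":0,"wz":-0.01,"jaw":0}

```text
time: 3.15
tcp_pos: [0.5086, 0.2056, 0.2405]
ee_rot: [-0.0, 0.766, 0.643, 0.0]
contact_force: [-0.1, 0.0, -0.1]
opening: 0.093
grip_force: 0.0
```

```bash
cat > look.py <<'E'
from h import *
from scipy.optimize import least_squares
import sys
n=sys.argv[1]
c=camera("wrist");P=cloud(c);np.savez(n+".npz",P=P,f=c["frame"]);cv2.imwrite(f"pics/{n}.png",c["frame"])
s=read_state();print(s["time"],s["tcp_pos"],s["ee_rot"],s["qpos"])
A=P.reshape(-1,3);A=A[(abs(A[:,0]-.508)<.06)&(abs(A[:,1]-.208)<.06)&(A[:,2]>.07)]
print(len(A)); Q=A[(A[:,2]>.0795)&(A[:,2]<.0865)]
x=np.array([.508,.208])
for k in range(5):
    r=np.hypot(*(Q[:,:2]-x).T);R=Q[(r>.0255)&(r<.0315),:2]
    x=least_squares(lambda p:np.hypot(*(R-p).T)-.0286,x,loss="soft_l1",f_scale=.0007).x
print("pan",x,len(R),"rimz",np.median(Q[:,2]))
b=A[(A[:,2]>.0885)&(A[:,2]<.1)];print("bead",b.mean(0),len(b),b[:,2].max())
r=np.hypot(*(A[:,:2]-x).T);sp=A[(r>.033)&(r<.042)];d=sp[:,:2].mean(0)-x;print("spout",len(sp),np.degrees(np.arctan2(d[1],d[0])))
E
python3 look.py w2
```

```text
3.2 [0.50870017 0.20575332 0.24053672] [-3.65379440e-04  7.65994765e-01  6.42846647e-01  2.74405538e-04] [-0.1342248   0.39804174 -0.48047027  1.96004681  0.24214094  0.83890865
 -0.91999524]
52052
pan [0.50767248 0.2103208 ] 580 rimz 0.08226059807313069
bead [0.50769388 0.21098926 0.09163097] 269 0.09515063820895597
spout 4360 73.3033904259518
```

View pics/w2.png

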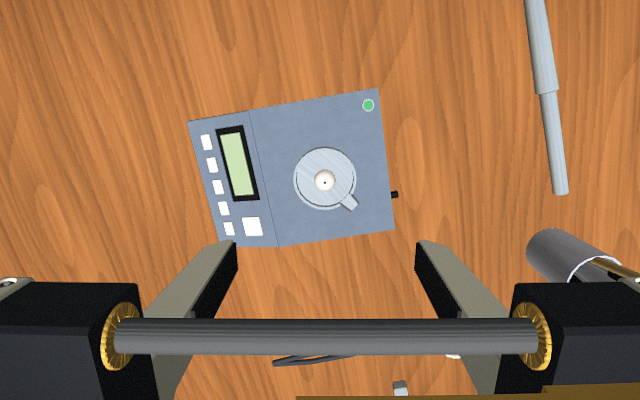

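The wrist view shows the pan at (325,179), the bead in its middle and the spout end at (350,203). The fingers are below it in the picture.

```bash
python3 - <<'E'
from h import *
P=np.load("w2.npz")["P"].reshape(-1,3);x=np.array([.5077,.2104])
r=np.hypot(*(P[:,:2]-x).T)
for lo,hi,zl in((.033,.042,.074),(.035,.041,.076)):
    m=(r>lo)&(r<hi)&(P[:,2]>zl)&(P[:,2]<.086);d=P[m,:2].mean(0)-x;print(m.sum(),np.degrees(np.arctan2(d[1],d[0])),P[m,:2].std(0))
P2=np.load("w2.npz")["P"]; q=np.diff(P2[203,350]-P2[179,325]); d=P2[203,350]-P2[179,325];print(np.degrees(np.arctan2(d[1],d[0])))
E
python3 -c "
from plan import *
plan([[.5077,.2100,.057]],0,14)"
```

```text
117 -54.30360266498073 [0.00353921 0.00309492]
83 -54.330797005916345 [0.00334035 0.00267073]
-58.18891449572283
[{dx:0.1,dy:-0.0,dz:4.2},{dx:0.2,dy:-0.1,dz:8.3},{dx:0.2,dy:-0.1,dz:12.5},{dx:0.4,dy:-0.2,dz:16.7},{dx:0.4,dy:-0.1,dz:16.7},{dx:0.3,dy:-0.2,dz:16.7},{dx:0.4,dy:-0.2,dz:16.7},{dx:0.4,dy:-0.1,dz:16.7},{dx:0.3,dy:-0.2,dz:16.6},{dx:0.4,dy:-0.1,dz:16.7},{dx:0.4,dy:-0.2,dz:16.7},{dx:0.2,dy:-0.1,dz:12.5}]
[{dx:0.2,dy:-0.1,dz:8.4},{dx:0.1,dy:-0.0,dz:4.1}]
end [0.50771993 0.20998761 0.05703672] -9.991153148789502 tilt [-4.93794849e-05  9.12558836e-04 -9.99999582e-01]
```

play_rows:
  targets:
    - {"dx":1,"dy":-0.5,"dz":5,"wx":0,"wy":0,"wz":0,"jaw":0}
    - {"dx":1,"dy":-0.5,"dz":12,"wx":0,"wy":0,"wz":0,"jaw":0}
    - {"dx":1,"dy":-0.5,"dz":20,"wx":0,"wy":0,"wz":0,"jaw":0}
    - {"dx":1,"dy":-0.5,"dz":23,"wx":0,"wy":0,"wz":0,"jaw":0}
    - {"dx":0,"dy":0,"dz":23,"wx":0,"wy":0,"wz":0,"jaw":0}
    - {"dx":0,"dy":0,"dz":23,"wx":0,"wy":0,"wz":0,"jaw":0}
    - {"dx":0,"dy":0,"dz":23,"wx":0,"wy":0,"wz":0,"jaw":0}
    - {"dx":0,"dy":0,"dz":20,"wx":0,"wy":0,"wz":0,"jaw":0}
    - {"dx":0,"dy":0,"dz":15,"wx":0,"wy":0,"wz":0,"jaw":0}
    - {"dx":0,"dy":0,"dz":10,"wx":0,"wy":0,"wz":0,"jaw":0}
    - {"dx":0,"dy":0,"dz":6,"wx":0,"wy":0,"wz":0,"jaw":0}
    - {"dx":0,"dy":0,"dz":2,"wx":0,"wy":0,"wz":0,"jaw":0}

```text
time: 4.2
tcp_pos: [0.5073, 0.2068, 0.0579]
ee_rot: [0.0, 0.767, 0.641, -0.001]
contact_force: [-0.3, -0.6, -0.0]
opening: 0.093
grip_force: 0.0
```

```bash
python3 -c "
from h import *
c=camera('wrist');cv2.imwrite('pics/w3.png',c['frame']);P=cloud(c).reshape(-1,3);np.savez('w3.npz',P=P)
s=read_state();print(s['tcp_pos'],s['ee_rot'],s['contact_force'])
b=P[(P[:,2]>.0885)&(P[:,2]<.097)&(np.hypot(P[:,0]-.508,P[:,1]-.21)<.012)];print(len(b),b.mean(0))"
```

```text
[0.50754237 0.20715259 0.05826275] [ 4.44233110e-05  7.67377273e-01  6.41195760e-01 -3.40105895e-04] [-0.96589233  0.23632475 -0.14981778]
1133 [0.50780144 0.21181309 0.09161733]
```

View pics/w3.png

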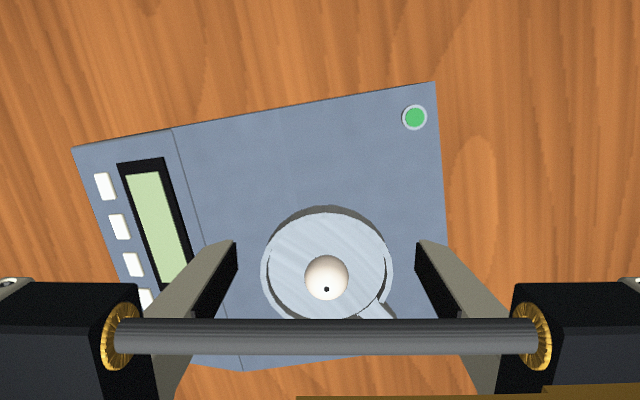

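The fingers straddle the pan, with the bead at (326,277) and the finger tips at columns 237 and 415, so it is centred sideways. It needs about 3 mm more along tool x; then I'll close.

play_rows:
  targets:
    - {"dx":1.5,"dy":0,"dz":0,"wx":0,"wy":0,"wz":0,"jaw":0}
    - {"dx":1.5,"dy":0,"dz":0,"wx":0,"wy":0,"wz":0,"jaw":0}
    - {"dx":0,"dy":0,"dz":0,"wx":0,"wy":0,"wz":0,"jaw":0.2}
    - {"dx":0,"dy":0,"dz":0,"wx":0,"wy":0,"wz":0,"jaw":0.24}
    - {"dx":0,"dy":0,"dz":0,"wx":0,"wy":0,"wz":0,"jaw":0.27}
    - {"dx":0,"dy":0,"dz":0,"wx":0,"wy":0,"wz":0,"jaw":0.29}
    - {"dx":0,"dy":0,"dz":0,"wx":0,"wy":0,"wz":0,"jaw":0.31}
    - {"dx":0,"dy":0,"dz":0,"wx":0,"wy":0,"wz":0,"jaw":0.33}
    - {"dx":0,"dy":0,"dz":0,"wx":0,"wy":0,"wz":0,"jaw":0.35}
    - {"dx":0,"dy":0,"dz":0,"wx":0,"wy":0,"wz":0,"jaw":0.37}
    - {"dx":0,"dy":0,"dz":0,"wx":0,"wy":0,"wz":0,"jaw":0.4}
    - {"dx":0,"dy":0,"dz":0,"wx":0,"wy":0,"wz":0,"jaw":0.4}

```text
time: 5.25
tcp_pos: [0.5082, 0.2107, 0.0586]
ee_rot: [0.0, 0.767, 0.641, -0.0]
contact_force: [-0.8, -0.2, -0.8]
opening: 0.0589
grip_force: 30.0
```

play_rows:
  targets:
    - {"dx":0,"dy":0,"dz":0,"wx":0,"wy":0,"wz":0,"jaw":0.5}
    - {"dx":0,"dy":0,"dz":-1,"wx":0,"wy":0,"wz":0,"jaw":0.5}
    - {"dx":0,"dy":0,"dz":-2,"wx":0,"wy":0,"wz":0,"jaw":0.5}
    - {"dx":0,"dy":0,"dz":-4,"wx":0,"wy":0,"wz":0,"jaw":0.5}
    - {"dx":0,"dy":0,"dz":-6,"wx":0,"wy":0,"wz":0,"jaw":0.5}
    - {"dx":0,"dy":0,"dz":-8,"wx":0,"wy":0,"wz":0,"jaw":0.5}
    - {"dx":0,"dy":0,"dz":-9,"wx":0,"wy":0,"wz":0,"jaw":0.5}
    - {"dx":0,"dy":0,"dz":-10,"wx":0,"wy":0,"wz":0,"jaw":0.5}
    - {"dx":0,"dy":0,"dz":-10,"wx":0,"wy":0,"wz":0,"jaw":0.5}
    - {"dx":0,"dy":0,"dz":-10,"wx":0,"wy":0,"wz":0,"jaw":0.5}
    - {"dx":0,"dy":0,"dz":-10,"wx":0,"wy":0,"wz":0,"jaw":0.5}
    - {"dx":0,"dy":0,"dz":-10,"wx":0,"wy":0,"wz":0,"jaw":0.5}

```text
time: 6.25
tcp_pos: [0.5082, 0.2107, 0.1399]
ee_rot: [0.0, 0.767, 0.641, 0.0]
contact_force: [-0.1, 0.5, -1.4]
opening: 0.0588
grip_force: 30.0
```

play_rows:
  targets:
    - {"dx":0,"dy":0,"dz":-10,"wx":0,"wy":0,"wz":0,"jaw":0.5}
    - {"dx":0,"dy":0,"dz":-9,"wx":0,"wy":0,"wz":0,"jaw":0.5}
    - {"dx":0,"dy":0,"dz":-7,"wx":0,"wy":0,"wz":0,"jaw":0.5}
    - {"dx":0,"dy":0,"dz":-5,"wx":0,"wy":0,"wz":0,"jaw":0.5}
    - {"dx":0,"dy":0,"dz":-3,"wx":0,"wy":0,"wz":0,"jaw":0.5}
    - {"dx":0,"dy":0,"dz":-2,"wx":0,"wy":0,"wz":0,"jaw":0.5}
    - {"dx":0,"dy":0,"dz":0,"wx":0,"wy":0,"wz":0,"jaw":0.5}
    - {"dx":0,"dy":0,"dz":0,"wx":0,"wy":0,"wz":0,"jaw":0.5}

```text
time: 6.92
tcp_pos: [0.508, 0.2107, 0.1743]
ee_rot: [-0.0, 0.767, 0.641, -0.0]
contact_force: [-0.1, -0.0, -0.6]
opening: 0.059
grip_force: 30.0
```

```bash
cat > hold.py <<'E'
from h import *
from scipy.spatial.transform import Rotation as Rn
from scipy.optimize import least_squares
import sys
n=sys.argv[1]
def tool():
    s=read_state();q=s["ee_rot"];return s,s["tcp_pos"],Rn.from_quat(np.r_[q[1:],q[0]]).as_matrix()
S=[tool() for _ in range(1)]; s,p,R=S[0]; print(s["time"],p,"tooly yaw",np.degrees(np.arctan2(R[1,1],R[0,1])),"z",R[:,2],s["opening"],s["grip_force"],s["qpos"].round(2))
for cam in("wrist","top"):
    c=camera(cam);P=cloud(c);cv2.imwrite(f"pics/{n}_{cam}.png",c["frame"]);np.savez(f"{n}_{cam}.npz",P=P,f=c["frame"])
    A=P.reshape(-1,3);A=A[np.hypot(A[:,0]-p[0],A[:,1]-p[1])<.05]; h=A[:,2]-p[2]
    # bead sphere fit: pan origin ~ tcp+11.5mm, bead centre ~ +25.5
    b=A[(h>.028)&(h<.040)&(np.hypot(A[:,0]-p[0],A[:,1]-p[1])<.016)]
    if len(b)>15:
        o=least_squares(lambda x:np.linalg.norm(b-x,axis=1)-.01,np.r_[p[:2],p[2]+.0255],loss="soft_l1",f_scale=.001).x
        print(cam,len(b),"bead",o)
    B=A[(h>.019)&(h<.028)];x=p[:2].copy()
    if len(B)>30:
        for k in range(5):
            r=np.hypot(*(B[:,:2]-x).T);Q=B[(r>.0255)&(r<.0315)]
            x=least_squares(lambda y:np.hypot(*(Q[:,:2]-y).T)-.0286,x,loss="soft_l1",f_scale=.0007).x
        r=np.hypot(*(B[:,:2]-x).T);sp=B[(r>.034)&(r<.042)]
        if len(sp): d=sp[:,:2].mean(0)-x; print(cam,"pan",x,len(Q),np.median(Q[:,2]),"spout",len(sp),np.degrees(np.arctan2(d[1],d[0])),sp[:,2].mean())
        # rim tilt
        M=np.c_[Q[:,:2]-x,np.ones(len(Q))];print("tilt",np.degrees(np.linalg.lstsq(M,Q[:,2],rcond=None)[0][:2]))
E
python3 hold.py h1
```

```text
6.9167 [0.50803918 0.21067221 0.17432443] tooly yaw -10.196769027126058 z [-4.61841671e-04 -1.86429554e-04 -9.99999876e-01] 0.05900903915094669 29.9998174465145 [-0.18  0.48 -0.44  2.03  0.31  0.7  -1.  ]
wrist 1298 bead [0.50719275 0.20988599 0.19963003]
wrist pan [0.50749353 0.21090905] 2969 0.19770987158152953 spout 382 51.07325563068685 0.197638145197747
tilt [0.15620154 2.19097219]
top 18 bead [0.50688119 0.20671939 0.20119475]
top pan [0.50812275 0.20847404] 77 0.1975500826846408 spout 19 -54.5534118209664 0.1972706923794288
tilt [-1.26750937 -2.46908918]
```

View pics/h1_wrist.png

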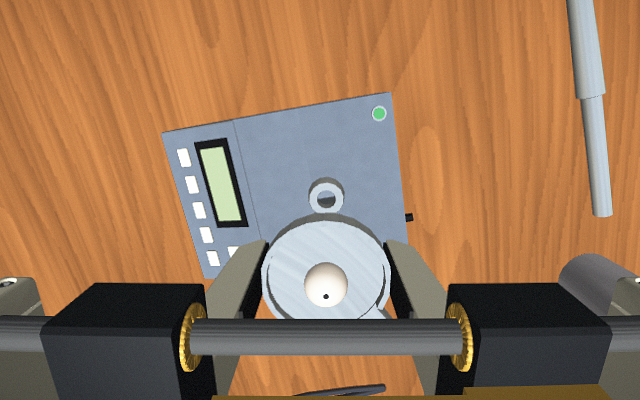

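The wrist view shows the pan lifted clear of the socket (socket mouth at (326,195)), level in the fingers, with the bead in the middle at (326,283). Now the carry.

play_rows:
  targets:
    - {"dx":-2,"dy":0.4,"dz":0,"wx":0,"wy":0,"wz":0,"jaw":0.5}
    - {"dx":-4,"dy":0.8,"dz":0,"wx":0,"wy":0,"wz":0,"jaw":0.5}
    - {"dx":-6,"dy":1.2,"dz":0,"wx":0,"wy":0,"wz":0,"jaw":0.5}
    - {"dx":-8,"dy":1.6,"dz":0,"wx":0,"wy":0,"wz":0,"jaw":0.5}
    - {"dx":-10,"dy":2,"dz":0,"wx":0,"wy":0,"wz":0,"jaw":0.5}
    - {"dx":-12,"dy":2.4,"dz":0,"wx":0,"wy":0,"wz":0,"jaw":0.5}
    - {"dx":-14,"dy":2.8,"dz":0,"wx":0,"wy":0,"wz":0,"jaw":0.5}
    - {"dx":-16,"dy":3.2,"dz":0,"wx":0,"wy":0,"wz":0,"jaw":0.5}
    - {"dx":-16,"dy":3.2,"dz":0,"wx":0,"wy":0,"wz":0,"jaw":0.5}
    - {"dx":-16,"dy":3.2,"dz":0,"wx":0,"wy":0,"wz":0,"jaw":0.5}
    - {"dx":-16,"dy":3.2,"dz":0,"wx":0,"wy":0,"wz":0,"jaw":0.5}
    - {"dx":-16,"dy":3.2,"dz":0,"wx":0,"wy":0,"wz":0,"jaw":0.5}

```text
time: 8.02
tcp_pos: [0.5106, 0.0699, 0.1746]
ee_rot: [0.0, 0.767, 0.641, -0.0]
contact_force: [0.6, 0.3, -0.9]
opening: 0.0588
grip_force: 30.0
```

play_rows:
  targets:
    - {"dx":-16,"dy":3.2,"dz":0,"wx":0,"wy":0,"wz":0,"jaw":0.5}
    - {"dx":-16,"dy":3.2,"dz":0,"wx":0,"wy":0,"wz":0,"jaw":0.5}
    - {"dx":-16,"dy":3.2,"dz":0,"wx":0,"wy":0,"wz":0,"jaw":0.5}
    - {"dx":-16,"dy":3.2,"dz":0,"wx":0,"wy":0,"wz":0,"jaw":0.5}
    - {"dx":-16,"dy":3.2,"dz":0,"wx":0,"wy":0,"wz":0,"jaw":0.5}
    - {"dx":-16,"dy":3.2,"dz":0,"wx":0,"wy":0,"wz":0,"jaw":0.5}
    - {"dx":-16,"dy":3.2,"dz":0,"wx":0,"wy":0,"wz":0,"jaw":0.5}
    - {"dx":-16,"dy":3.2,"dz":0,"wx":0,"wy":0,"wz":0,"jaw":0.5}
    - {"dx":-16,"dy":3.2,"dz":0,"wx":0,"wy":0,"wz":0,"jaw":0.5}
    - {"dx":-16,"dy":3.2,"dz":0,"wx":0,"wy":0,"wz":0,"jaw":0.5}
    - {"dx":-16,"dy":3.2,"dz":0,"wx":0,"wy":0,"wz":0,"jaw":0.5}
    - {"dx":-16,"dy":3.2,"dz":0,"wx":0,"wy":0,"wz":0,"jaw":0.5}

```text
time: 9.02
tcp_pos: [0.5139, -0.1258, 0.1746]
ee_rot: [0.0, 0.768, 0.641, -0.0]
contact_force: [0.9, 0.7, -1.5]
opening: 0.0591
grip_force: 30.0
```

play_rows:
  targets:
    - {"dx":-16,"dy":3.2,"dz":0,"wx":0,"wy":0,"wz":0,"jaw":0.5}
    - {"dx":-16,"dy":3.2,"dz":0,"wx":0,"wy":0,"wz":0,"jaw":0.5}
    - {"dx":-16,"dy":3.2,"dz":0,"wx":0,"wy":0,"wz":0,"jaw":0.5}
    - {"dx":-14,"dy":2.8,"dz":0,"wx":0,"wy":0,"wz":0,"jaw":0.5}
    - {"dx":-12,"dy":2.4,"dz":0,"wx":0,"wy":0,"wz":0,"jaw":0.5}
    - {"dx":-10,"dy":2,"dz":0,"wx":0,"wy":0,"wz":0,"jaw":0.5}
    - {"dx":-8,"dy":1.6,"dz":0,"wx":0,"wy":0,"wz":0,"jaw":0.5}
    - {"dx":-6,"dy":1.2,"dz":0,"wx":0,"wy":0,"wz":0,"jaw":0.5}
    - {"dx":-5,"dy":1,"dz":0,"wx":0,"wy":0,"wz":0,"jaw":0.5}
    - {"dx":-3,"dy":0.6,"dz":0,"wx":0,"wy":0,"wz":0,"jaw":0.5}
    - {"dx":-2,"dy":0.4,"dz":0,"wx":0,"wy":0,"wz":0,"jaw":0.5}
    - {"dx":0,"dy":0,"dz":0,"wx":0,"wy":0,"wz":0,"jaw":0.5}

```text
time: 10.02
tcp_pos: [0.5169, -0.2338, 0.1746]
ee_rot: [-0.0, 0.767, 0.642, -0.0]
contact_force: [0.3, 0.5, -0.6]
opening: 0.0589
grip_force: 30.0
```

```bash
python3 hold.py h2; python3 - <<'E'
from h import *
import scope
c=camera("scene");S=cloud(c);np.savez("h2_scene.npz",P=S,f=c["frame"])
A=np.load("h2_top.npz");P=A["P"]
def near(P): 
    Q=P.reshape(-1,3);Q=Q[~np.isnan(Q[:,0])];d=np.array([-.571,.821]);t=(Q[:,:2]-[.591,-.342])@d; return Q[(t<.012)&(t>-.2)&(np.hypot(Q[:,0]-.63,Q[:,1]+.40)<.16)]
for n,p in(("top",P),("scene",S),("wrist",np.load("h2_wrist.npz")["P"])):
    q=near(p);print(n,len(q)); 
    try: print(*scope.fit(q))
    except Exception as e: print(e)
a=A["f"][120:240,330:500];b=c["frame"][120:220,120:270]
im=np.zeros((480,800,3),np.uint8);a=cv2.resize(a,(480,339),interpolation=2);im[:339,:480]=a;im[:213,480:]=cv2.resize(b,(320,213),interpolation=2)
w=cv2.imread("pics/h2_wrist.png");im[240:440,480:800]=cv2.resize(w,(320,200));cv2.imwrite("pics/m.png",im)
E
```

```text
10.0167 [ 0.51686044 -0.23379346  0.17457259] tooly yaw -10.185372943976656 z [-4.94723474e-05  3.35516703e-05 -9.99999998e-01] 0.05893103885345704 29.999747023684904 [ 0.64  0.5  -0.44  1.99  0.32  0.72 -0.18]
wrist 1301 bead [ 0.51578551 -0.23571313  0.19988098]
wrist pan [ 0.51627945 -0.23352738] 2947 0.19794654541622275 spout 386 44.31482265032481 0.19778923842508464
tilt [0.15402161 2.08419581]
tilt [ 4.43691516 23.19599651]
top 6752
928 0.0015572916869797577 axisz 0.20146444712706923 yaw 125.3502759033343 lens [ 0.59169295 -0.34423189] len 0.1609357002414197 focus [ 0.51647839 -0.23819996]
scene 6727
648 0.001854270240692768 axisz 0.20022597683046017 yaw 125.13360243839165 lens [ 0.58936153 -0.34267425] len 0.16434026554483522 focus [ 0.51454848 -0.23635864]
wrist 17882
index -1 is out of bounds for axis 0 with size 0
```

View pics/m.png

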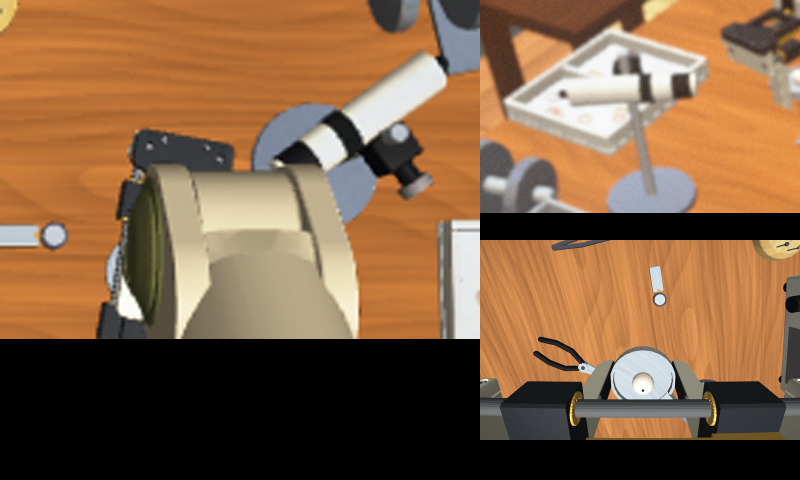

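The top crop shows the arm over the pan with the scope nose just beside it at (290,155). The wrist crop shows the bead in the middle of the pan at (643,383), and nothing has been touched. The lens end needs a tighter fix.

```bash
python3 - <<'E'
from h import *
from scipy.optimize import least_squares
for n,rc in(("top",(125,215,400,500)),("scene",(120,240,140,240))):
    z=np.load(n+".npz");P=z["P"][rc[0]:rc[1],rc[2]:rc[3]];F=z["f"][rc[0]:rc[1],rc[2]:rc[3]].astype(int)
    m=(P[...,2]>.003)&(P[...,2]<.03)&(F[...,0]>F[...,2]+5)
    m=cv2.morphologyEx(m.astype(np.uint8),cv2.MORPH_OPEN,np.ones((3,3)))>0
    # boundary: convex hull of base points, robust circle r=.06
    q=P[m][:,:2].astype(np.float32);h=cv2.convexHull(q)[:,0]
    o=least_squares(lambda x:np.hypot(*(h-x).T)-.06,[.63,-.4],loss="soft_l1",f_scale=.001)
    yaw=np.radians(124.9);d=np.array([np.cos(yaw),np.sin(yaw)]);nn=np.array([-d[1],d[0]]);L=np.array([.5915,-.3427])
    print(n,m.sum(),"base z",np.median(P[m][:,2]),"c",o.x,"rel lens along/side",(o.x-L)@d,(o.x-L)@nn,"res",np.abs(o.fun).mean())
    Q=P.reshape(-1,3);t=(Q[:,:2]-L)@d;s=(Q[:,:2]-L)@nn
    k=(abs(s)<.010)&(Q[:,2]>.19)&(Q[:,2]<.23)&(t>-.2)&(t<.03);print(np.histogram(t[k],bins=np.r_[np.arange(-.18,-.14,.004),-.05,np.arange(-.016,.012,.002)]))
z=np.load("h2_scene.npz");Q=z["P"].reshape(-1,3)
k=(np.hypot(Q[:,0]-.517,Q[:,1]+.234)<.045)&(Q[:,2]>.17)&(Q[:,2]<.215);print(k.sum());b=Q[k]
b=b[(np.hypot(b[:,0]-.517,b[:,1]+.234)<.014)&(b[:,2]>.196)]
print(len(b),least_squares(lambda x:np.linalg.norm(b-x,axis=1)-.01,[.517,-.234,.2],loss="soft_l1",f_scale=.001).x)
E
```

```text
top 1163 base z 0.015065379622655639 c [ 0.62495207 -0.42742047] rel lens along/side -0.08862312026253955 0.02103668749919654 res 0.033610429486067635
(array([  0,   0,   0,   2,   8,   6,   4,  17,  13, 366, 134,   8,   8,
        10,   7,  10,   9,  10,  30,   0,   0,   0,   0,   0]), array([-0.18 , -0.176, -0.172, -0.168, -0.164, -0.16 , -0.156, -0.152,
       -0.148, -0.144, -0.05 , -0.016, -0.014, -0.012, -0.01 , -0.008,
       -0.006, -0.004, -0.002,  0.   ,  0.002,  0.004,  0.006,  0.008,
        0.01 ]))
scene 711 base z 0.014836659327650437 c [ 0.62184343 -0.4233336 ] rel lens along/side -0.08349266029481608 0.02124796092440856 res 0.002869046216504449
(array([  0,   0,   0,   0,   9,   6,   5,   9,   7, 182,  62,   6,   2,
         2,   6,   5,   6,   2,   3,  11,   0,   0,   0,   0]), array([-0.18 , -0.176, -0.172, -0.168, -0.164, -0.16 , -0.156, -0.152,
       -0.148, -0.144, -0.05 , -0.016, -0.014, -0.012, -0.01 , -0.008,
       -0.006, -0.004, -0.002,  0.   ,  0.002,  0.004,  0.006,  0.008,
        0.01 ]))
360
40 [ 0.515167   -0.23626459  0.2020596 ]
```

The bead is within about 1 mm of the focus and the spout is on the axis. Hold for over a second, then the quarter turn.

play_rows:
  targets:
    - {"dx":0,"dy":0,"dz":0,"wx":0,"wy":0,"wz":0,"jaw":0.5}
    - {"dx":0,"dy":0,"dz":0,"wx":0,"wy":0,"wz":0,"jaw":0.5}
    - {"dx":0,"dy":0,"dz":0,"wx":0,"wy":0,"wz":0,"jaw":0.5}
    - {"dx":0,"dy":0,"dz":0,"wx":0,"wy":0,"wz":0,"jaw":0.5}
    - {"dx":0,"dy":0,"dz":0,"wx":0,"wy":0,"wz":0,"jaw":0.5}
    - {"dx":0,"dy":0,"dz":0,"wx":0,"wy":0,"wz":0,"jaw":0.5}
    - {"dx":0,"dy":0,"dz":0,"wx":0,"wy":0,"wz":0,"jaw":0.5}
    - {"dx":0,"dy":0,"dz":0,"wx":0,"wy":0,"wz":0,"jaw":0.5}
    - {"dx":0,"dy":0,"dz":0,"wx":0,"wy":0,"wz":0,"jaw":0.5}
    - {"dx":0,"dy":0,"dz":0,"wx":0,"wy":0,"wz":0,"jaw":0.5}
    - {"dx":0,"dy":0,"dz":0,"wx":0,"wy":0,"wz":0,"jaw":0.5}
    - {"dx":0,"dy":0,"dz":0,"wx":0,"wy":0,"wz":0,"jaw":0.5}

```text
time: 11.17
tcp_pos: [0.5168, -0.2338, 0.1746]
ee_rot: [0.0, 0.767, 0.641, -0.0]
contact_force: [-0.2, -0.1, -1.3]
opening: 0.0589
grip_force: 30.0
```

play_rows:
  targets:
    - {"dx":0,"dy":0,"dz":0,"wx":0,"wy":0,"wz":0,"jaw":0.5}
    - {"dx":0,"dy":0,"dz":0,"wx":0,"wy":0,"wz":0,"jaw":0.5}
    - {"dx":0,"dy":0,"dz":0,"wx":0,"wy":0,"wz":0,"jaw":0.5}
    - {"dx":0,"dy":0,"dz":0,"wx":0,"wy":0,"wz":0,"jaw":0.5}
    - {"dx":0,"dy":0,"dz":0,"wx":0,"wy":0,"wz":0,"jaw":0.5}
    - {"dx":0,"dy":0,"dz":0,"wx":0,"wy":0,"wz":0,"jaw":0.5}
    - {"dx":0,"dy":0,"dz":0,"wx":0,"wy":0,"wz":-0.01,"jaw":0.5}
    - {"dx":0,"dy":0,"dz":0,"wx":0,"wy":0,"wz":-0.02,"jaw":0.5}
    - {"dx":0,"dy":0,"dz":0,"wx":0,"wy":0,"wz":-0.03,"jaw":0.5}
    - {"dx":0,"dy":0,"dz":0,"wx":0,"wy":0,"wz":-0.04,"jaw":0.5}
    - {"dx":0,"dy":0,"dz":0,"wx":0,"wy":0,"wz":-0.05,"jaw":0.5}
    - {"dx":0,"dy":0,"dz":0,"wx":0,"wy":0,"wz":-0.06,"jaw":0.5}

```text
time: 12.17
tcp_pos: [0.5168, -0.2338, 0.1746]
ee_rot: [0.0, 0.694, 0.72, -0.0]
contact_force: [-0.1, 0.2, -0.9]
opening: 0.0588
grip_force: 30.0
```

play_rows:
  targets:
    - {"dx":0,"dy":0,"dz":0,"wx":0,"wy":0,"wz":-0.06,"jaw":0.5}
    - {"dx":0,"dy":0,"dz":0,"wx":0,"wy":0,"wz":-0.06,"jaw":0.5}
    - {"dx":0,"dy":0,"dz":0,"wx":0,"wy":0,"wz":-0.06,"jaw":0.5}
    - {"dx":0,"dy":0,"dz":0,"wx":0,"wy":0,"wz":-0.06,"jaw":0.5}
    - {"dx":0,"dy":0,"dz":0,"wx":0,"wy":0,"wz":-0.06,"jaw":0.5}
    - {"dx":0,"dy":0,"dz":0,"wx":0,"wy":0,"wz":-0.06,"jaw":0.5}
    - {"dx":0,"dy":0,"dz":0,"wx":0,"wy":0,"wz":-0.06,"jaw":0.5}
    - {"dx":0,"dy":0,"dz":0,"wx":0,"wy":0,"wz":-0.06,"jaw":0.5}
    - {"dx":0,"dy":0,"dz":0,"wx":0,"wy":0,"wz":-0.06,"jaw":0.5}
    - {"dx":0,"dy":0,"dz":0,"wx":0,"wy":0,"wz":-0.06,"jaw":0.5}
    - {"dx":0,"dy":0,"dz":0,"wx":0,"wy":0,"wz":-0.06,"jaw":0.5}
    - {"dx":0,"dy":0,"dz":0,"wx":0,"wy":0,"wz":-0.06,"jaw":0.5}

```text
time: 13.17
tcp_pos: [0.5168, -0.234, 0.1746]
ee_rot: [0.0, 0.396, 0.918, -0.0]
contact_force: [-1.5, -0.1, -1.1]
opening: 0.0586
grip_force: 30.0
```

play_rows:
  targets:
    - {"dx":0,"dy":0,"dz":0,"wx":0,"wy":0,"wz":-0.06,"jaw":0.5}
    - {"dx":0,"dy":0,"dz":0,"wx":0,"wy":0,"wz":-0.06,"jaw":0.5}
    - {"dx":0,"dy":0,"dz":0,"wx":0,"wy":0,"wz":-0.06,"jaw":0.5}
    - {"dx":0,"dy":0,"dz":0,"wx":0,"wy":0,"wz":-0.06,"jaw":0.5}
    - {"dx":0,"dy":0,"dz":0,"wx":0,"wy":0,"wz":-0.06,"jaw":0.5}
    - {"dx":0,"dy":0,"dz":0,"wx":0,"wy":0,"wz":-0.06,"jaw":0.5}
    - {"dx":0,"dy":0,"dz":0,"wx":0,"wy":0,"wz":-0.06,"jaw":0.5}
    - {"dx":0,"dy":0,"dz":0,"wx":0,"wy":0,"wz":-0.06,"jaw":0.5}
    - {"dx":0,"dy":0,"dz":0,"wx":0,"wy":0,"wz":-0.05,"jaw":0.5}
    - {"dx":0,"dy":0,"dz":0,"wx":0,"wy":0,"wz":-0.04,"jaw":0.5}
    - {"dx":0,"dy":0,"dz":0,"wx":0,"wy":0,"wz":-0.03,"jaw":0.5}
    - {"dx":0,"dy":0,"dz":0,"wx":0,"wy":0,"wz":-0.02,"jaw":0.5}

```text
time: 14.17
tcp_pos: [0.5167, -0.234, 0.1746]
ee_rot: [-0.0, 0.098, 0.995, 0.0]
contact_force: [0.2, -0.1, -0.3]
opening: 0.0587
grip_force: 30.0
```

play_rows:
  targets:
    - {"dx":0,"dy":0,"dz":0,"wx":0,"wy":0,"wz":-0.015,"jaw":0.5}
    - {"dx":0,"dy":0,"dz":0,"wx":0,"wy":0,"wz":0,"jaw":0.5}
    - {"dx":0,"dy":0,"dz":0,"wx":0,"wy":0,"wz":0,"jaw":0.5}
    - {"dx":0,"dy":0,"dz":0,"wx":0,"wy":0,"wz":0,"jaw":0.5}

```text
time: 14.5
tcp_pos: [0.5168, -0.2338, 0.1746]
ee_rot: [0.0, 0.092, 0.996, -0.0]
contact_force: [-0.2, 0.7, -1.3]
opening: 0.0587
grip_force: 30.0
```

```bash
python3 hold.py h3; python3 - <<'E'
import cv2,numpy as np
w=cv2.imread("pics/h3_wrist.png");t=cv2.imread("pics/h3_top.png")
from workcell import camera
s=camera("scene")["frame"][100:260,100:360]
im=np.zeros((600,800,3),np.uint8);im[:400,:640]=w;im[400:,:320]=cv2.resize(t,(320,200));im[400:,330:655]=cv2.resize(s,(325,200));cv2.imwrite("pics/n.png",im)
E
```

```text
14.5 [ 0.51680529 -0.23382125  0.17461482] tooly yaw 79.44643290312018 z [ 9.80701525e-07 -7.77936131e-05 -9.99999997e-01] 0.05874899182694842 29.999766056716908 [ 0.91  0.6  -0.87  1.97  0.62  0.85  1.09]
wrist 1295 bead [ 0.51914535 -0.23350096  0.1999647 ]
wrist pan [ 0.51694444 -0.2329629 ] 2946 0.1980162833093738 spout 381 127.41549613634665 0.19789628675893647
tilt [-2.21363586  0.18287204]
```

View pics/n.png

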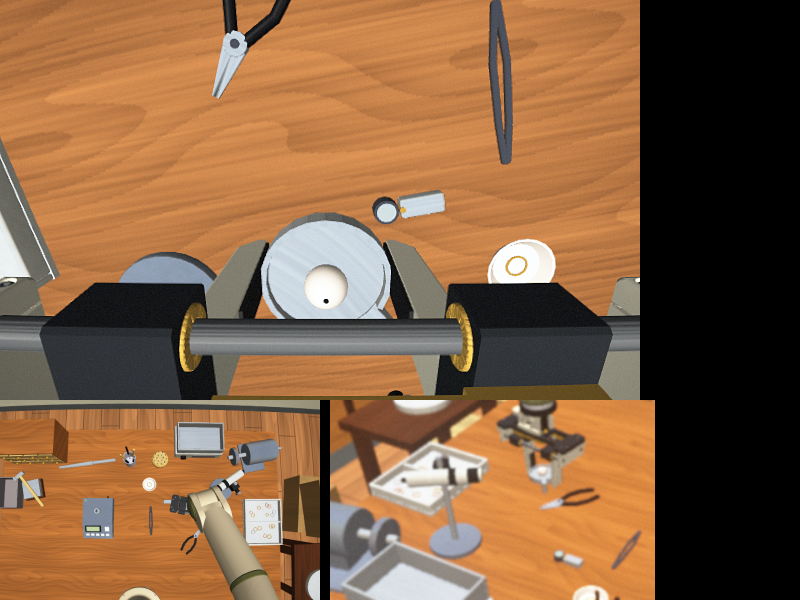

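The wrist view shows the bead still in the middle of the pan at (326,287). The pan is level in the fingers with its spout turned square, and the scope and bystanders have not moved. I'll hold one second, then hand in.

play_rows:
  targets:
    - {"dx":0,"dy":0,"dz":0,"wx":0,"wy":0,"wz":0,"jaw":0.5}
    - {"dx":0,"dy":0,"dz":0,"wx":0,"wy":0,"wz":0,"jaw":0.5}
    - {"dx":0,"dy":0,"dz":0,"wx":0,"wy":0,"wz":0,"jaw":0.5}
    - {"dx":0,"dy":0,"dz":0,"wx":0,"wy":0,"wz":0,"jaw":0.5}
    - {"dx":0,"dy":0,"dz":0,"wx":0,"wy":0,"wz":0,"jaw":0.5}
    - {"dx":0,"dy":0,"dz":0,"wx":0,"wy":0,"wz":0,"jaw":0.5}
    - {"dx":0,"dy":0,"dz":0,"wx":0,"wy":0,"wz":0,"jaw":0.5}
    - {"dx":0,"dy":0,"dz":0,"wx":0,"wy":0,"wz":0,"jaw":0.5}
    - {"dx":0,"dy":0,"dz":0,"wx":0,"wy":0,"wz":0,"jaw":0.5}
    - {"dx":0,"dy":0,"dz":0,"wx":0,"wy":0,"wz":0,"jaw":0.5}
    - {"dx":0,"dy":0,"dz":0,"wx":0,"wy":0,"wz":0,"jaw":0.5}
    - {"dx":0,"dy":0,"dz":0,"wx":0,"wy":0,"wz":0,"jaw":0.5}

```text
time: 15.65
tcp_pos: [0.5168, -0.2338, 0.1746]
ee_rot: [-0.0, 0.092, 0.996, -0.0]
contact_force: [-0.6, -0.3, -2.1]
opening: 0.0589
grip_force: 30.0
```

```bash
python3 -c "
from workcell import job; print(job.close_job())"
```

```text
the job is handed in; nothing more can be done
None
```

I handed the job in at about 15.7 s: the bead sits about 1 mm from the scope's focus by my measurements, the pan was held there 1.5 s with its spout towards the lens, then turned a quarter turn, and it is still held level and still; nothing was bumped that I could see.

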